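# File the mortise template and hold a spring clip open astride it

### The job

Put the mortise template that stands in the vise back into its own slot in the template rack (the slot of its own length, pushed fully home), leaving the small template in the rack as it is. Then take the spring clip off its rail by its handles, squeeze it wide open, and bring its jaws down well astride the middle of the filed template's top edge (tips a centimetre or two below the edge), one jaw in front of and one behind the board and touching neither face, so that I can slip the job card in. Finish while holding it there, squeezed open; do not let go of the clip.

Things in the scene. Friction and masses are not known exactly. Their poses are not given: they have to be found in the camera images.
- template: the mortise template to file: pale wooden board 80 wide (own x) x 9 thick (own y) x 105 mm high (own z), upright, same front and back, a window 44 wide from 34 to 58 mm up, plain above. Origin: middle of its lower edge. At the start it stands loose between the slack vise jaws (11 to 12 mm apart, 55 mm high), lower edge 23 mm, top 128 mm above the saw table. About 80 g
- template_top (a point): middle of the template's top edge (105 mm above its origin), axes as the template's; the top corners are rounded 12 mm
- vise: grey steel machine vise 75 x 203 x 54 mm, fixed, origin centre of its underside; its jaws close along its own y, the template stands between them 56 mm to the +y side of its origin, its thickness along the vise's y
- medium_slot_floor (a point): the template's own slot: centre of the slot's floor in the block with the middle-length slot. Slot 30 mm deep, tapering from 90 long (this x) x 14 mm wide (y) at the mouth to 85 x 11 mm at the floor. Filed, the template's origin lies on this point, its x along this x (either way round), its top edge 127 mm above the saw table
- medium_slot: wooden block 120 x 50 x 40 mm with that slot, origin centre of its underside, 12 mm above the saw table. Three such blocks lie side by side 52 mm apart on the rack's plywood base, in changing order, slots parallel; on the end towards the robot each bears a small framed label with the outline of its template
- small_slot: like block with the shorter slot (70 mm long at the mouth); the small template stands in it
- large_slot: like block with the longer slot (110 mm long at the mouth), empty: its template is away, it is the wrong slot for this one
- small_template: 60 x 9 x 105 mm template filed in the small slot, loose, top edge 127 mm above the saw table, to be left as it is; origin middle of its lower edge. Carry things well above it
- clip_rail: wooden base 120 (own x) x 50 x 12 mm, fixed, with an upright plywood strip 6 mm thick along its x, 24 mm high above the base; origin centre of the underside. The clip is parked on the strip, handles up
- clip: black spring clip standing jaws down: two bent levers on a steel pin with a coil spring, 26 mm wide. Origin on the pin, 58 mm above the saw table when parked; own x along the pin, own y the way jaws and handles move, own z up to the handles. Jaw tips end 46 mm below the pin. This body is the pin and the -y lever; squeezed evenly it tilts by half the joint value. About 95 g
- clip_lever (a joint): angle between the clip's levers, grows as the handles are squeezed and the jaws open: -0.06 shut, 0 parked (jaws 6 mm apart on the strip), 0.6 rad fully squeezed to its stop (jaw pads 30 mm apart). About 4 N a side starts it, 10 N a side holds it at the stop; it snaps shut when let go
- jaw_a (a point): middle of the inner face of the jaw pad on the clip's -y side, 5 mm above its lower tip and 41 mm below the pin when parked (38 mm when fully squeezed)
- jaw_b (a point): the same on the clip's +y side (the other lever)
- handles (a point): point between the clip's two handles, 40 mm above the pin. The handles are flat, 24 mm wide, splayed 17 degrees each; parked, they end 48 mm above the pin, outer faces 39 mm apart at 20 mm, 52 mm at 40 mm, 57 mm at 48 mm above it. Fully squeezed the outer faces are parallel, 26 mm apart, and end 54 mm above the pin
Mind the look-alikes: they are no part of the job. Leave any pink or red look-alike of the template alone.

How it is judged:
On the way, in this order (a step that is already met when the one before it is completed fails the run):
1. the template stands fully home in its own slot, let go, with the clip still on its rail (distance between template and medium_slot_floor below 0.005 m and angle between template's own z axis and vertical below 0.12 rad and contact force between the fingers and template below 0.2 N and distance of clip from where it was at the start of the episode below 0.02 m), for 0.2 s.
2. the clip is spread open and lifted off its rail in the gripper (value of joint clip_lever above 0.35 rad and contact force between the fingers and clip above 3 N and z of clip in the frame of clip_rail above 0.09 m), for 0.1 s.
At the end, for the whole second after the job is handed in: Template in its own slot: within 5 mm of the floor centre, 7 degrees of upright. Clip at rest, held by the fingers (over 3 N), joint above 0.4 rad; jaw points on opposite sides of the board, at least 1 mm clear, touching nothing of it, 3 to 32 mm below its top edge, within 25 mm of its middle (distance between template and medium_slot_floor below 0.005 m and angle between template's own z axis and vertical below 0.12 rad and angle between the x axis of template and the x axis of medium_slot_floor, either way round below 0.12 rad and value of joint clip_lever above 0.4 rad and contact force between the fingers and clip above 3 N and contact force between clip and template below 0.2 N and linear speed of clip below 0.03 m/s and z of jaw_a in the frame of template_top between -0.032 and -0.003 m and z of jaw_b in the frame of template_top between -0.032 and -0.003 m and x of jaw_a in the frame of template_top between -0.025 and 0.025 m and x of jaw_b in the frame of template_top between -0.025 and 0.025 m and ((y of jaw_a in the frame of template_top above 0.0055 m and y of jaw_b in the frame of template_top below -0.0055 m) or (y of jaw_a in the frame of template_top below -0.0055 m and y of jaw_b in the frame of template_top above 0.0055 m))); the arm keeps its last pose, push and grip.
It fails at once if the small template is shifted or pulled from its slot (distance of small_template from where it was at the start of the episode above 0.015 m).
It also fails if it takes over 64 s, if anything falls off the work surface, if the arm or the gripper's body presses on something with over 40 N, if the wrist force passes 120 N, or if a joint passes its speed limit or range.

### The arm

A 7-joint arm with a two-finger parallel gripper is mounted at the origin on the work surface; the furniture and walls round the work are solid. World frame = base frame: x ahead of the robot, y to its left, z up, the work surface at z = 0. Lengths are in m, angles in rad, forces in N, time in s.
With the tool pointing down it reaches from about 0.4 to 0.9 m from the base axis. Payload 5.5 kg.
Tool frame: the origin (TCP) lies midway between the tips of the shut fingers; the grasp point (between the pads) lies 19 mm behind it (arm.grasp_offset is the distance from the TCP to the grasp point, in m); z points along the fingers, y is the line along which they close (so a half turn about z gives the same grasp; the last joint's range is limited). The gripper opens to 92 mm and grips with 3 to 60 N. Pads are 19 mm wide; open, the fingers measure 130 mm over their backs; the gripper's body (75 mm by 190 mm) begins 47 mm behind the grasp point.
Start: joints at [-1.025, 0.501, -0.427, 1.55, 0.221, 1.138, -0.21], TCP at [0.181, 0.624, 0.227] pointing down, gripper open.
Joint ranges: [-2.88, 2.88], [-0.31, 2.03], [-1.54, 1.56], [0.2, 2.42], [-1.41, 4.55], [0.19, 2.02], [-2.57, 2.57]. Speed limits (rad/s): [2.57, 2.57, 3.14, 3.14, 3.14, 3.14, 3.14].

### API

Orientations are given as a unit quaternion [w, x, y, z].
In Python, from bench import arm, eyes gives the robot as it stands.
- The arm moves only by the shell command python3 -m crank 'ROWS' [FORCE]. ROWS is JSON, a list of rows, each a list of 3 entries, a list of its own where there are three numbers: the shift along the world's x, y, z in mm, then the turn, a rotation vector about the world's x, y, z in rad, then the opening in per cent of the stroke, from 0 (shut) to 100 (fully open). A call has 1 to 8 rows; each row is the pose to reach, as a shift and turn from the pose commanded when the call began; what a row does not reach only later rows make up. A row lasts 1/8 s, in which the tool goes at most 62.5 mm and 10.7 degrees, less where a joint would pass 70% of its speed; a pose out of reach is approached as far as the arm can. A call with a gripper value outside its range is refused whole. The fingers move at their own pace and stop on an object; FORCE is the grip in N (left out, the last holds). Time passes only in rows, so rows that repeat a pose let the fingers close. It gives the time, the measured TCP pose, the force, the opening and the grip force at its end, in the units of the state.
- arm.read_state(): the state, without advancing time (a new reading comes with each control period).
- eyes.grab_frame(name): name is "scene" or "side" or "wrist"; returns a dict with "frame" (480x640x3 uint8, red, green, blue), "fov_y" (degrees; the focal length in pixels is half the picture's height over the tangent of half this angle, whatever the lens; pixels are square), "cx", "cy" (the principal point, pixels), "view" (4x4, takes a point from world to camera coordinates). Camera axes: x right, y down, z forward; pixel columns grow to the right and rows downward; lengths in m; the calibration is good to about 2 mm. The wrist camera is an equidistant fisheye: a pixel r from the principal point sees the ray r / f radians off the axis. A picture is of the moment at which its call begins. There is no depth.
- arm.hand_in(): hands the job in; it is judged then, once.
The state is a dict: "t": time; "joint_positions": joint angles; "joint_velocities": joint speeds; "joint_torque": joint torques, N m; "ee_pos": TCP position; "tcp_rot": TCP orientation; "contact_force": force on the tool from outside, world axes, zero at the start; "torque": the same for the moment, N m; "width": finger opening in m; "grip_force": force on a finger pad.
Only numpy, scipy, OpenCV 4.12 (cv2) and the standard library are available. Lean on these libraries where they do the work, as an engineer would, in place of code of your own. Each camera call takes 0.05 s, during which the arm holds its last target. There are 200 camera calls.

## Working session

There is one attempt and no reset: what is moved stays moved. The work goes in short steps, Python scripts to look and compute and a shell command to move; the robot and the scene stay as the last step left them, time stands still between calls to the robot, and variables do not carry over. Pictures are saved under pics/ and viewed, at most 10 in all, crops included, and the job is handed in when it is done.

```bash
ls; mkdir -p pics; cat > h.py <<'E'
import numpy as np, cv2
from bench import arm, eyes
def grab(n, save=None):
    d=eyes.grab_frame(n)
    if save:
        cv2.imwrite(f'pics/{save}.png', d['frame'][:,:,::-1])
        np.savez(f'pics/{save}.npz', **d)
    return d
def load(s): 
    z=np.load(f'pics/{s}.npz'); return {k:z[k] for k in z.files}
def ray(d,u,v,fish=False):
    f=240/np.tan(np.radians(float(d['fov_y']))/2)
    x,y=u-float(d['cx']),v-float(d['cy'])
    if fish:
        r=np.hypot(x,y)+1e-9; th=r/f
        c=np.array([x/r*np.sin(th),y/r*np.sin(th),np.cos(th)])
    else: c=np.array([x/f,y/f,1.])
    V=np.array(d['view']); R=V[:3,:3]; o=-R.T@V[:3,3]
    w=R.T@c; return o,w/np.linalg.norm(w)
def plane(d,u,v,z,fish=False):
    o,w=ray(d,u,v,fish); return o+w*(z-o[2])/w[2]
def proj(d,p,fish=False):
    f=240/np.tan(np.radians(float(d['fov_y']))/2)
    V=np.array(d['view']); c=V[:3,:3]@np.array(p)+V[:3,3]
    if fish:
        r=np.hypot(c[0],c[1]); th=np.arctan2(r,c[2]); return np.array([d['cx']+f*th*c[0]/r,d['cy']+f*th*c[1]/r])
    return np.array([d['cx']+f*c[0]/c[2],d['cy']+f*c[1]/c[2]])
def tri(obs):
    A=np.zeros((3,3));b=np.zeros(3)
    for d,u,v,fi in obs:
        o,w=ray(d,u,v,fi);P=np.eye(3)-np.outer(w,w);A+=P;b+=P@o
    p=np.linalg.solve(A,b)
    return p,[np.linalg.norm(proj(d,p,fi)-[u,v]).round(1) for d,u,v,fi in obs]
E
python3 - <<'E'
from h import *
for n in('scene','side','wrist'):
    d=grab(n,n+'0'); V=d['view']; print(n,d['fov_y'],(-V[:3,:3].T@V[:3,3]).round(3),V[2,:3].round(2))
s=arm.read_state(); print(s['tcp_rot'],s['ee_pos'],arm.grasp_offset)
E
```

```text
pics
scene 44.96794689267506 [0.026 0.516 0.668] [ 0.56 -0.52 -0.64]
side 53.65887370226499 [ 0.27  -0.691  0.454] [ 0.29  0.87 -0.39]
wrist 65.70646984690485 [0.111 0.644 0.384] [ 0.26 -0.08 -0.96]
[-1.48604681e-04  1.40890782e-01  9.90024844e-01 -7.57222101e-04] [0.18124325 0.62365842 0.2258845 ] 0.0188
```

View pics/scene0.png

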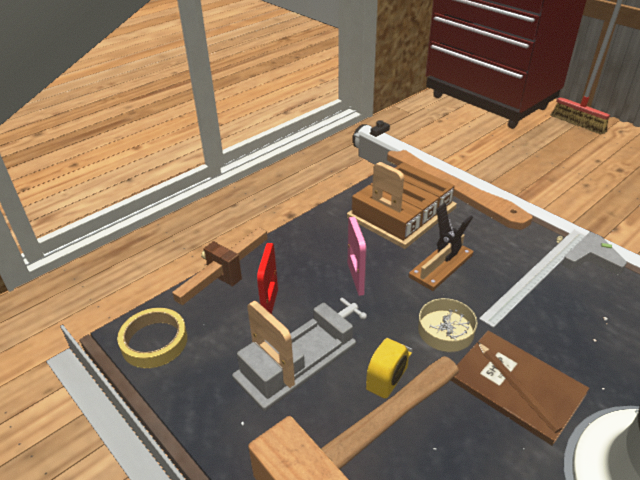

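View pics/side0.png

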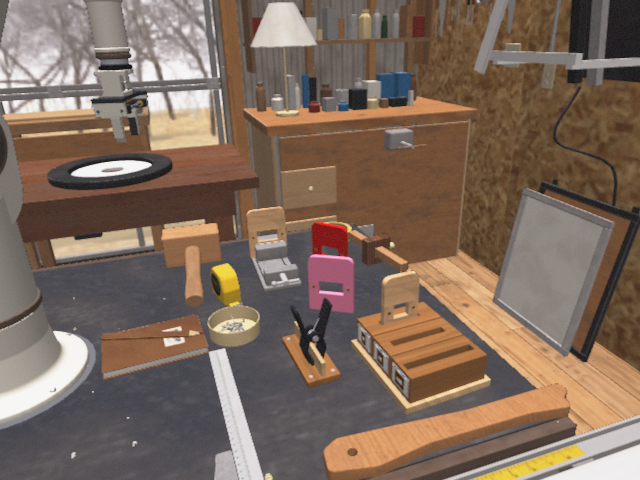

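View pics/wrist0.png

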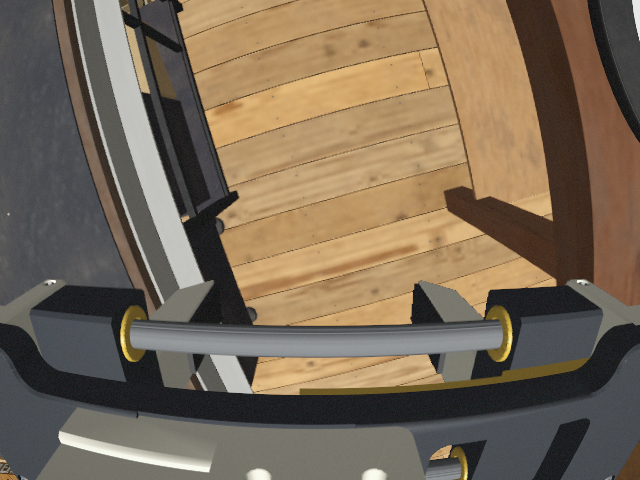

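The scene shows the pale template in the vise at scene (272,338) and side (268,232). Possible look-alikes:
- red board at scene (267,275), side (330,240)
- pink board at scene (357,255), side (331,283)
- small pale template in the rack at scene (388,187), side (400,298)

By the description, the target is the pale one in the vise. I'll check it in a close composite.

```bash
python3 - <<'E'
from h import *
s,w=[load(n)['frame'][:,:,::-1] for n in('scene0','side0')]
def c(im,x,y,W,H): return cv2.resize(im[y:y+H,x:x+W],(400,300),interpolation=cv2.INTER_CUBIC)
# 4x: 100x75 ; 
a=c(s,225,295,133,100);b=c(w,230,200,133,100);e=c(s,340,160,133,100);f=c(w,353,265,133,100)
cv2.imwrite('pics/comp.png',np.vstack([np.hstack([a,b]),np.hstack([e,f])]))
E
```

```text
(no output)
```

View pics/comp.png

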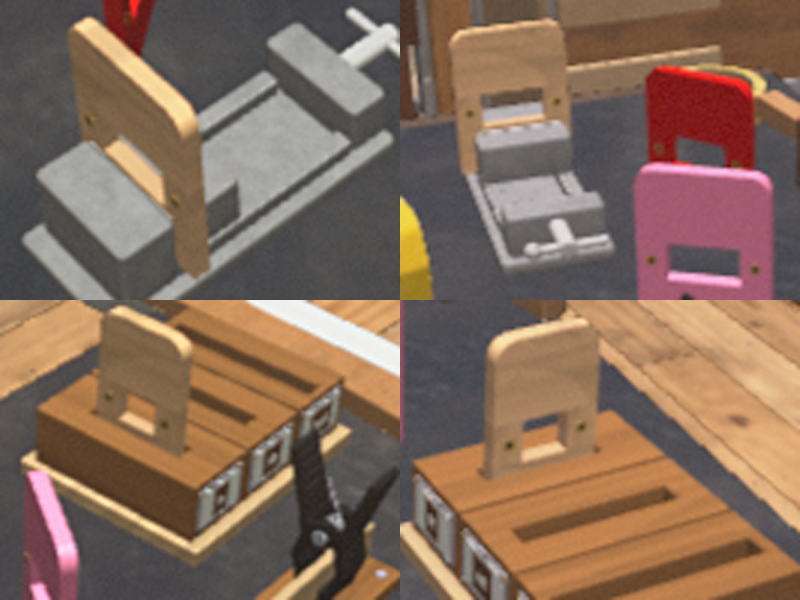

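The composite confirms it. The plain pale board stands in the vise, with its top middle at scene (273,318) and side (267,208). The small template is in the nearest rack block, with a mid-length slot beside it and a longer slot at the far end.

```bash
python3 - <<'E'
from h import *
s,w=load('scene0'),load('side0')
S=lambda x,y,r:(x/3.008+(225 if r==0 else 340),(y if r==0 else y-300)/3+(295 if r==0 else 160))
W=lambda x,y,r:((x-400)/3.008+(230 if r==0 else 353),(y if r==0 else y-300)/3+(200 if r==0 else 265))
print('top mid',tri([(s,*S(143,68,0),0),(w,*W(510,25,0),0)]))
P=lambda d,q,z:plane(d,*q,z).round(4)
for q in((95,22),(188,118)):print('T scene',P(s,S(*q,0),.128))
for q in((463,33),(562,24)):print('T side',P(w,W(*q,0),.128))
print('small top',tri([(s,*S(148,325,1),0),(w,*W(543,330,1),0)]))
for n,q in(('midL',(519,538)),('midR',(671,491)),('farL',(578,600)),('farR',(757,546)),('blk near corner TL',(415,465)),('blk TR',(612,412))):print(n,P(w,W(*q,1),.052))
for n,q in(('farN',(312,388)),('farF',(180,328)),('midN',(252,418)),('blk near',(197,485)),('blk far',(38,405)),('blk farcorner',(343,380))):print('sc',n,P(s,S(*q,1),.052))
# clip: pin and handle tips
print('pin',tri([(s,*S(322,537,1),0),(w,312.5,340,0)]))
E
```

```text
top mid (array([0.44420086, 0.22850847, 0.12733403]), [np.float64(3.2), np.float64(1.9)])
T scene [0.4737 0.2279 0.128 ]
T scene [0.4048 0.234  0.128 ]
T side [0.4148 0.2296 0.128 ]
T side [0.4823 0.2216 0.128 ]
small top (array([ 0.56974324, -0.13294603,  0.12642276]), [np.float64(0.4), np.float64(0.4)])
midL [ 0.5316 -0.1905  0.052 ]
midR [ 0.6186 -0.1816  0.052 ]
farL [ 0.5354 -0.2408  0.052 ]
farR [ 0.6314 -0.2346  0.052 ]
blk near corner TL [ 0.5099 -0.1154  0.052 ]
blk TR [ 0.6294 -0.1048  0.052 ]
sc farN [ 0.5255 -0.2405  0.052 ]
sc farF [ 0.6266 -0.2335  0.052 ]
sc midN [ 0.5309 -0.1896  0.052 ]
sc blk near [ 0.5109 -0.1162  0.052 ]
sc blk far [ 0.63   -0.1071  0.052 ]
sc blk farcorner [ 0.5175 -0.261   0.052 ]
pin (array([ 0.43257016, -0.13350997,  0.04793675]), [np.float64(1.3), np.float64(1.5)])
```

The mid-length slot measures about 87 mm at the mouth and the far one over 100 mm, so the medium slot is the middle block, near (0.575,-0.186). Next I hover over the vise.

```bash
python3 -m crank '[[[35,-50,0],[0,0,0.05],100],[[70,-105,0],[0,0,0.1],100],[[105,-158,0],[0,0,0.15],100],[[140,-210,0],[0,0,0.187],100],[[175,-263,0],[0,0,0.187],100],[[210,-316,0],[0,0,0.187],100],[[240,-365,0],[0,0,0.187],100],[[263,-395,0],[0,0,0.187],100]]' 25
python3 -m crank '[[[0,0,0],[0,0,0],100],[[0,0,0],[0,0,0],100]]'
python3 -c "
from h import *
grab('wrist','w1')"
```

```text
t: 1.15
ee_pos: [0.4457, 0.2256, 0.2266]
tcp_rot: [0.0, 0.05, 0.999, -0.001]
contact_force: [-0.3, 1.2, -0.2]
width: 0.0919
grip_force: 0.0
t: 1.4
ee_pos: [0.4438, 0.2298, 0.2266]
tcp_rot: [-0.0, 0.048, 0.999, 0.0]
contact_force: [-0.2, 0.5, 0.0]
width: 0.0918
grip_force: 0.0
```

View pics/w1.png

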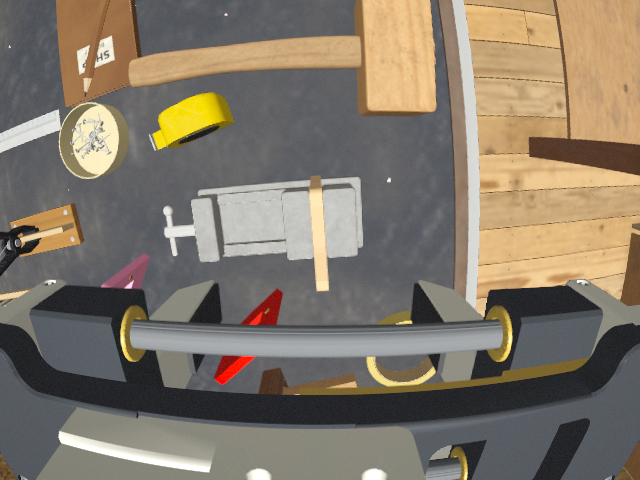

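The wrist view shows the pale board from (316,177) to (322,290), midway between the finger pads. I fit its top-edge line.

```bash
python3 - <<'E'
from h import *
d=load('w1'); f=d['frame'].astype(int); 
m=((f[:,:,0]-f[:,:,2])>40).astype(np.uint8); m[:165]=0;m[300:]=0;m[:,:300]=0;m[:,345:]=0
rows=[]
for v in range(176,294,4):
    x=np.where(m[v])[0]
    if len(x): rows.append((v,x.min(),x.max()))
print(rows)
L=np.array([plane(d,a,v,.128,1) for v,a,b in rows if 190<v<280]);R=np.array([plane(d,b+1,v,.128,1) for v,a,b in rows if 190<v<280])
for Q in(L,R):
    p=np.polyfit(Q[:,0],Q[:,1],1);print('y at .444',np.polyval(p,.444),'yaw',np.arctan(p[0]))
ys=[r[0] for r in rows];
for v in(np.where(m.any(1))[0].min(),np.where(m.any(1))[0].max()+1):
    x=np.where(m[min(v,np.where(m.any(1))[0].max())])[0];print(v,plane(d,x.mean(),v,.128,1),plane(d,x.mean(),v,.116,1))
s=load('side0')
print(tri([(d,320,240,1),(s,266.7,208,0)]))
E
```

```text
[(176, np.int64(311), np.int64(319)), (180, np.int64(311), np.int64(319)), (184, np.int64(310), np.int64(320)), (188, np.int64(310), np.int64(321)), (192, np.int64(309), np.int64(321)), (196, np.int64(309), np.int64(322)), (200, np.int64(310), np.int64(322)), (204, np.int64(310), np.int64(322)), (208, np.int64(310), np.int64(323)), (212, np.int64(311), np.int64(323)), (216, np.int64(311), np.int64(323)), (220, np.int64(311), np.int64(323)), (224, np.int64(312), np.int64(324)), (228, np.int64(312), np.int64(324)), (232, np.int64(312), np.int64(324)), (236, np.int64(312), np.int64(325)), (240, np.int64(313), np.int64(325)), (244, np.int64(313), np.int64(325)), (248, np.int64(313), np.int64(325)), (252, np.int64(314), np.int64(326)), (256, np.int64(314), np.int64(326)), (260, np.int64(314), np.int64(327)), (264, np.int64(314), np.int64(326)), (268, np.int64(315), np.int64(327)), (272, np.int64(315), np.int64(327)), (276, np.int64(315), np.int64(327)), (280, np.int64(316), np.int64(328)), (284, np.int64(316), np.int64(328)), (288, np.int64(316), np.int64(328))]
y at .444 0.2270692806484561 yaw -0.02778779953148281
y at .444 0.2365213745683845 yaw -0.020967058095212734
176 [0.39586144 0.23322983 0.128     ] [0.39704877 0.2330828  0.116     ]
291 [0.48160399 0.23020857 0.128     ] [0.48679839 0.22992034 0.116     ]
(array([0.44517417, 0.23207653, 0.12839998]), [np.float64(4.6), np.float64(1.6)])
```

The board is 9.4 mm wide at z=0.128, which matches its stated thickness. Its centre is at (0.445,0.232) and yaw is about -0.025, so I need a turn of +0.07. I descend and grip.

```bash
python3 -m crank '[[[1,3,-40],[0,0,0.072],100],[[1,3,-90],[0,0,0.072],100],[[1,3,-125],[0,0,0.072],100],[[1,3,-137],[0,0,0.072],100],[[1,3,-137],[0,0,0.072],60],[[1,3,-137],[0,0,0.072],0],[[1,3,-137],[0,0,0.072],0],[[1,3,-137],[0,0,0.072],0]]' 25
python3 -m crank '[[[0,0,0],[0,0,0],0],[[0,0,0],[0,0,0],0]]'
```

```text
t: 2.45
ee_pos: [0.446, 0.2325, 0.0906]
tcp_rot: [0.001, 0.012, 1.0, 0.0]
contact_force: [0.3, 1.0, 0.3]
width: 0.0567
grip_force: 0.0
t: 2.7
ee_pos: [0.4454, 0.2321, 0.0898]
tcp_rot: [0.0, 0.012, 1.0, 0.0]
contact_force: [-0.6, 0.2, 0.3]
width: 0.036
grip_force: 0.0
```

```bash
python3 -m crank '[[[0,0,0],[0,0,0],0],[[0,0,0],[0,0,0],0],[[0,0,0],[0,0,0],0],[[0,0,0],[0,0,0],0],[[0,0,0],[0,0,0],0]]'
```

```text
t: 3.32
ee_pos: [0.4453, 0.2322, 0.0897]
tcp_rot: [-0.0, 0.012, 1.0, -0.0]
contact_force: [0.4, -0.0, -0.5]
width: 0.009
grip_force: 25.0
```

```bash
python3 -m crank '[[[0,0,20],[0,0,0],0],[[0,0,60],[0,0,0],0],[[0,0,120],[0,0,0],0],[[10,-30,155],[0,0,0.05],0],[[28,-88,155],[0,0,0.105],0],[[46,-146,155],[0,0,0.105],0],[[64,-204,155],[0,0,0.105],0],[[82,-262,155],[0,0,0.105],0]]'
python3 -m crank '[[[18,-58,0],[0,0,0],0],[[36,-90,0],[0,0,0],0],[[48,-110,0],[0,0,0],0],[[48,-110,0],[0,0,0],0],[[48,-110,0],[0,0,0],0]]'
python3 -c "
from h import *
grab('wrist','w2');grab('scene','s2');grab('side','d2')"
```

```text
t: 4.32
ee_pos: [0.5275, -0.0316, 0.2449]
tcp_rot: [0.0, -0.041, 0.999, 0.0]
contact_force: [0.6, 0.5, -0.9]
width: 0.0086
grip_force: 25.0
t: 4.95
ee_pos: [0.5748, -0.1385, 0.2443]
tcp_rot: [-0.001, -0.041, 0.999, 0.001]
contact_force: [-0.0, -0.1, 0.2]
width: 0.009
grip_force: 25.0
```

View pics/w2.png

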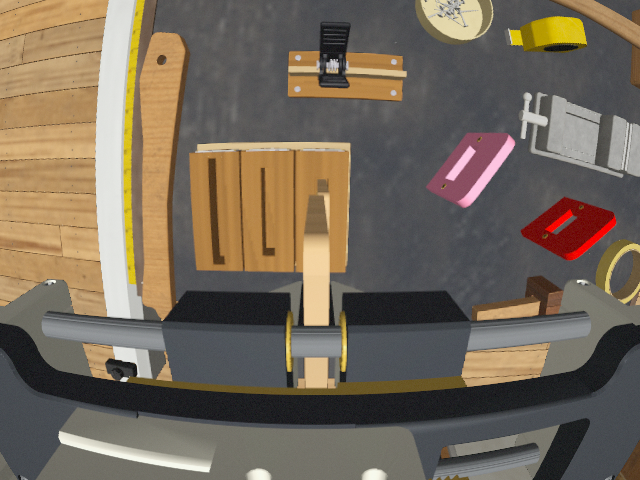

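The wrist view shows the three slots: the large one at left (215,160–264), the medium in the middle (266,167–255), and the held board over the small block at (318,195). The rail is at (345,75) with its strip along the image x, which is world y, so the clip opens along world x. I measure the slot and the held board.

```bash
python3 - <<'E'
from h import *
d=load('w2'); g=cv2.cvtColor(d['frame'],cv2.COLOR_RGB2GRAY)
sub=g[155:265,248:290]; m=(sub<65).astype(np.uint8)
m=(sub<np.median(sub)*0.62).astype(np.uint8)
n,l,st,_=cv2.connectedComponentsWithStats(m)
i=[k for k in range(1,n) if st[k,4]>150];print(st)
k=max(i,key=lambda k:st[k,4])
P=np.array([plane(d,x+248.5,y+155.5,.052,1)[:2] for y,x in np.argwhere(l==k)])*1000
r=cv2.minAreaRect(P.astype(np.float32));print(r)
print('small',proj(d,[.57,-.133,.127],1))
s,w=load('s2')['frame'][:,:,::-1],load('d2')['frame'][:,:,::-1]
p=proj(load('s2'),[.575,-.14,.17]);q=proj(load('d2'),[.575,-.14,.17]);print(p,q)
def c(im,p):
    x,y=int(p[0])-67,int(p[1])-100; return x,y,cv2.resize(im[max(y,0):y+200,x:x+133],(400,600),interpolation=cv2.INTER_CUBIC)
a=c(s,p);b=c(w,q);print(a[:2],b[:2]);cv2.imwrite('pics/c2.png',np.hstack([a[2],b[2]]))
E
```

```text
[[   0    0   42  110 4283]
 [  13   13   14   87  337]]
((574.8487548828125, -186.3466796875), (85.37106323242188, 11.358386993408203), 5.483351230621338)
small [324.33353255 230.81739316]
[390.96962067 143.13523094] [407.01647386 249.81726619]
(323, 43) (340, 149)
```

View pics/c2.png

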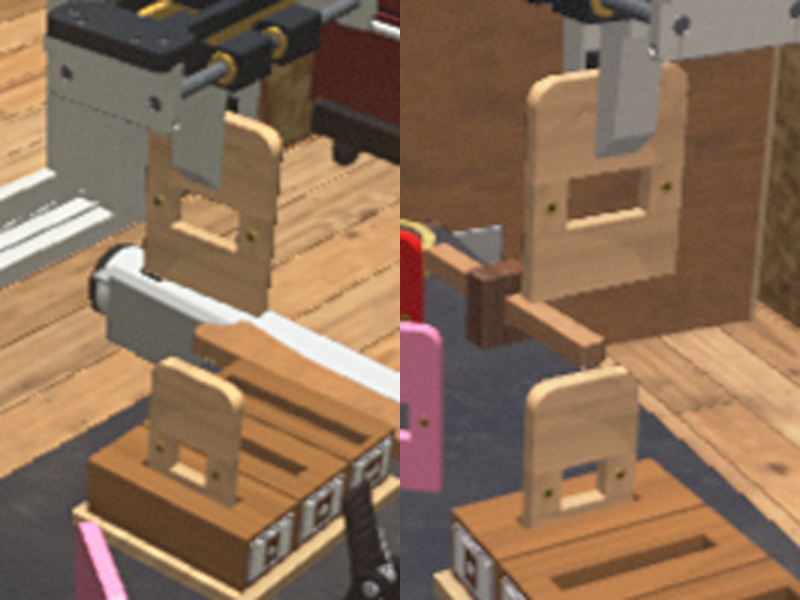

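```bash
python3 - <<'E'
from h import *
d=load('w2'); g=cv2.cvtColor(d['frame'],cv2.COLOR_RGB2GRAY).astype(int)
for v in(185,210,235):print(v,list(zip(range(236,302),g[v,236:302]))[::1] if 0 else ' '.join(map(str,g[v,236:302])))
print('col266',' '.join(map(str,g[145:275,265])))
w=load('d2');s=load('s2')
t=np.array([.5748,-.1385,.2443]);a=.082;ex=np.array([np.cos(a),np.sin(a),0]);n=np.array([-np.sin(a),np.cos(a),0])
def face(d,u,v,off):
    o,r=ray(d,u,v);p=o+r*((t+n*off-o)@n)/(r@n);return ((p-t)@ex*1000).round(1),(p[2]*1000).round(1)
W=lambda x,y:((x-400)/3.008+340,y/3+149);S=lambda x,y:(x/3.008+323,y/3+43)
print('side BL,BR,TL,TR edge',[face(w,*W(*q),-.0045) for q in((524,302),(677,271),(528,110),(688,95))])
print('scene B far, B near, T near',[face(s,*S(*q),.0045) for q in((145,275),(266,312),(278,160))])
E
```

```text
185 132 131 130 111 55 103 142 145 146 143 144 141 143 143 144 143 146 142 141 143 142 141 142 139 127 93 60 62 80 115 142 150 146 144 144 144 145 144 138 133 135 135 137 143 146 144 140 139 138 137 135 136 139 140 144 142 142 101 66 105 133 141 145 146 147 147
210 133 132 130 125 100 67 109 134 134 141 145 145 143 142 141 143 144 143 144 143 142 142 145 143 138 107 72 61 62 113 136 137 136 137 140 147 146 142 138 133 135 135 138 142 141 143 142 140 142 136 138 138 141 142 143 144 142 107 73 112 135 144 147 148 148 148
235 133 132 133 134 124 94 77 114 138 135 138 138 136 134 138 142 142 143 144 144 144 144 142 143 140 134 77 63 60 78 119 142 141 139 138 139 138 135 136 134 134 137 137 142 145 144 146 144 141 140 137 139 140 144 143 144 142 105 69 98 132 143 144 149 149 149
col266 197 196 189 170 194 190 137 138 136 138 138 138 136 140 138 138 138 137 137 136 137 138 137 146 144 146 130 129 130 131 129 130 133 132 132 126 116 117 116 117 115 118 118 122 120 117 114 107 110 109 106 108 110 110 113 113 108 107 108 110 110 110 110 114 112 113 115 102 102 101 100 103 103 101 104 101 91 90 87 90 89 92 89 91 88 87 91 77 75 76 78 77 76 71 74 74 78 63 62 60 59 58 61 64 62 65 56 65 65 69 93 120 135 139 135 137 138 135 136 136 133 138 136 138 139 137 114 86 84 85
side BL,BR,TL,TR edge [(np.float64(-44.2), np.float64(180.4)), (np.float64(40.1), np.float64(179.8)), (np.float64(-44.7), np.float64(272.5)), (np.float64(39.2), np.float64(267.8))]
scene B far, B near, T near [(np.float64(37.8), np.float64(174.6)), (np.float64(-44.9), np.float64(182.8)), (np.float64(-43.5), np.float64(270.7))]
```

```bash
python3 - <<'E'
from h import *
d=load('w2'); g=cv2.cvtColor(d['frame'],cv2.COLOR_RGB2GRAY).astype(float)
def mn(v,a,b):
    x=np.arange(a,b);k=np.clip(120-g[v,a:b],0,None);return (x*k).sum()/k.sum()+.5
C=[];Ls=[];Rs=[]
for v in range(165,260,6):
    L=plane(d,mn(v,236,248),v+.5,.052,1);R=plane(d,mn(v,288,300),v+.5,.052,1);Ls.append(L);Rs.append(R)
Ls,Rs=np.array(Ls),np.array(Rs)
for Q in(Ls,Rs):
    p=np.polyfit(Q[:,0],Q[:,1],1);print('y at .575',np.polyval(p,.575),'yaw',np.arctan(p[0]),np.ptp(np.polyval(p,Q[:,0])-Q[:,1]))
for n,u,v in(('block near',266,151),('slot near',266,170.5),('slot far',269,256.5),('block far',269,271.5)):print(n,plane(d,u,v,.052,1).round(4))
for v in(185,235):
    print(v,[plane(d,u,v,.052,1).round(4)[1] for u in (260.6,274.2,275.5)])
E
```

```text
y at .575 -0.2117841317496411 yaw 0.07267500080521018 0.0003403721170284202
y at .575 -0.1596304908381452 yaw 0.07266098682364601 0.00018867762826993428
block near [ 0.5158 -0.1909  0.052 ]
slot near [ 0.5343 -0.1897  0.052 ]
slot far [ 0.6194 -0.1823  0.052 ]
block far [ 0.6353 -0.1816  0.052 ]
185 [np.float64(-0.1941), np.float64(-0.181), np.float64(-0.1798)]
235 [np.float64(-0.1917), np.float64(-0.1782), np.float64(-0.1769)]
```

The block lines are 52.15 mm apart (52 expected), slot yaw is 0.073, and the slot centre is (0.576,-0.186). The board sits about 2.5 mm behind the TCP along x. I move over and descend.

```bash
python3 -m crank '[[[4,-47,0],[0,0,-0.009],0],[[4,-47,0],[0,0,-0.009],0],[[4,-47,-40],[0,0,-0.009],0],[[4,-47,-80],[0,0,-0.009],0],[[4,-47,-110],[0,0,-0.009],0],[[4,-47,-115],[0,0,-0.009],0],[[4,-47,-115],[0,0,-0.009],0]]'
python3 -m crank '[[[0,0,-6],[0,0,0],0],[[0,0,-12],[0,0,0],0],[[0,0,-18],[0,0,0],0],[[0,0,-18],[0,0,0],0]]'
```

```text
t: 5.98
ee_pos: [0.5798, -0.1862, 0.1304]
tcp_rot: [0.0, -0.037, 0.999, 0.0]
contact_force: [1.6, -0.2, -0.3]
width: 0.0089
grip_force: 25.0
t: 6.48
ee_pos: [0.5789, -0.1867, 0.111]
tcp_rot: [-0.0, -0.036, 0.999, 0.0]
contact_force: [0.3, 0.2, -1.1]
width: 0.0087
grip_force: 25.0
```

It has entered freely, with no force. I continue down to the floor.

```bash
python3 -m crank '[[[0,1,-6],[0,0,0],0],[[0,1,-12],[0,0,0],0],[[0,1,-17],[0,0,0],0],[[0,1,-20],[0,0,0],0],[[0,1,-20],[0,0,0],0]]'
```

```text
t: 7.1
ee_pos: [0.578, -0.1859, 0.0908]
tcp_rot: [-0.001, -0.036, 0.999, 0.0]
contact_force: [-4.3, -0.3, -1.8]
width: 0.0088
grip_force: 25.0
```

```bash
python3 -m crank '[[[-2,0,0],[0,0,0],0],[[-2,0,-2],[0,0,0],0],[[-2,0,-3],[0,0,0],0],[[-2,0,-3],[0,0,0],0]]'
```

```text
t: 7.6
ee_pos: [0.5777, -0.1859, 0.0892]
tcp_rot: [0.0, -0.036, 0.999, -0.0]
contact_force: [-3.5, -0.5, 3.6]
width: 0.0087
grip_force: 25.0
```

```bash
python3 -m crank '[[[-1,0,-1],[0,0,0],0],[[-2,0,-2],[0,0,0],0],[[-2,0,-3],[0,0,0],0],[[-2,0,-3],[0,0,0],0]]'
```

```text
t: 8.1
ee_pos: [0.5778, -0.1858, 0.089]
tcp_rot: [0.002, -0.036, 0.999, -0.0]
contact_force: [-5.7, 1.6, 18.5]
width: 0.0085
grip_force: 25.0
```

It's on the floor: 18 N, with the TCP at the expected height. I release with a narrow opening, go up, and look.

```bash
python3 -m crank '[[[1,0,3],[0,0,0],26],[[1,0,3],[0,0,0],26],[[1,0,3],[0,0,0],26],[[1,0,15],[0,0,0],26],[[1,0,50],[0,0,0],26],[[1,0,100],[0,0,0],26],[[1,0,130],[0,0,0],26],[[1,0,130],[0,0,0],26]]'
python3 - <<'E'
from h import *
for n in('scene','side','wrist'):grab(n,n+'3')
s,w=load('scene3')['frame'][:,:,::-1],load('side3')['frame'][:,:,::-1]
p=proj(load('scene3'),[.51,-.16,.08]);q=proj(load('side3'),[.51,-.16,.08]);print(p,q)
def c(im,p):
    x,y=int(p[0])-67,int(p[1])-50; return x,y,cv2.resize(im[max(y,0):y+100,x:x+133],(400,300),interpolation=cv2.INTER_CUBIC)
a=c(s,p);b=c(w,q);print(a[:2],b[:2])
wr=load('wrist3')['frame'][:300,:,::-1]
cv2.imwrite('pics/c3.png',np.vstack([np.hstack([a[2],b[2]]),np.hstack([wr,np.zeros((300,160,3),np.uint8)])]))
E
```

```text
t: 9.1
ee_pos: [0.5786, -0.1865, 0.2197]
tcp_rot: [0.003, -0.036, 0.999, -0.001]
contact_force: [-0.5, -0.4, -0.3]
width: 0.0237
grip_force: 0.0
[423.7649321 198.279126 ] [370.05985404 319.33015389]
(356, 148) (303, 269)
```

View pics/c3.png

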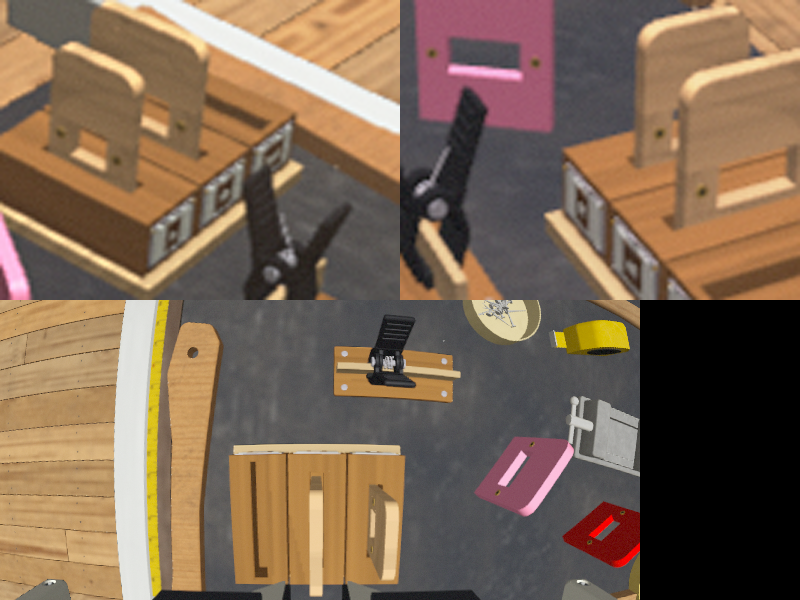

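The board is home in the medium slot, upright, and the small one is undisturbed. The clip's pin appears at scene (447,239), side (315,338) and wrist (389,63). The strip runs from wrist (338,67) to (460,75).

```bash
python3 - <<'E'
from h import *
s,w,d=load('scene3'),load('side3'),load('wrist3')
print('pin',tri([(s,446.8,238.7,0),(w,315.3,338.3,0),(d,389,63,1)]))
a,b=plane(d,338,67,.036,1),plane(d,460,75,.036,1);print('strip',a,b,np.arctan2(b[1]-a[1],b[0]-a[0]))
# rail base corners (z=.012) screws
for q in((335,47),(452,55),(452,102),(334,94)):print('base',plane(d,*q,.012,1).round(4))
# clip black mask handles
f=d['frame'].astype(int);m=(f.max(2)<60).astype(np.uint8);m[110:]=0;m[:,:360]=0;m[:,425:]=0
n,l,st,c=cv2.connectedComponentsWithStats(m);k=[i for i in range(1,n) if st[i,4]>80];print(st[k])
# handle tip centres: far from w: (398,18), near (394,80)
print('tips @.106',plane(d,398,18,.104,1),plane(d,397,83,.104,1))
# template
g=((f[:,:,0]>190)&(f[:,:,2]>110)).astype(np.uint8);g[:160]=0;g[300:]=0;g[:,:300]=0;g[:,335:]=0
L=[];R=[]
for v in range(195,280,4):
    x=np.where(g[v])[0]
    if len(x):L.append(plane(d,x.min(),v,.127,1));R.append(plane(d,x.max()+1,v,.127,1))
for Q in(L,R):
    Q=np.array(Q);p=np.polyfit(Q[:,0],Q[:,1],1);print('T y at .575',np.polyval(p,.575),np.arctan(p[0]))
print(proj(d,[.536,-.188,.127],1),proj(d,[.616,-.183,.127],1))
print(np.linalg.inv(d['view'])[:3,3])
E
```

```text
pin (array([ 0.43291979, -0.1336265 ,  0.05013735]), [np.float64(1.2), np.float64(1.5), np.float64(3.9)])
strip [ 0.43513134 -0.17687773  0.036     ] [ 0.42655127 -0.06179187  0.036     ] 1.6452123162479841
base [ 0.4102 -0.1801  0.012 ]
base [ 0.4015 -0.0625  0.012 ]
base [ 0.4508 -0.0593  0.012 ]
base [ 0.4576 -0.1777  0.012 ]
[[ 367   15   48   73 1760]]
tips @.106 [ 0.404809   -0.13849127  0.104     ] [ 0.45587973 -0.13630635  0.104     ]
T y at .575 -0.19105909532005205 0.08126172159354883
T y at .575 -0.18174288860176613 0.07145326782502946
[317.9305197  188.90132218] [316.73464292 299.02464978]
[ 0.50259583 -0.1915764   0.37408337]
```

```bash
python3 - <<'E'
from h import *
s,w,d=load('scene3'),load('side3'),load('wrist3')
print('+x tip',tri([(s,441.8,204,0),(w,326.3,300.7,0)]),tri([(s,441.8,204,0),(w,326.3,300.7,0),(d,394,85,1)]))
for z in(.05,.058):print(z,plane(s,446.8,238.7,z),plane(w,315.3,338.3,z))
for p in ([.4319,-.136,.058],[.4319,-.123,.058],[.4319,-.149,.058]):print(proj(s,p),proj(w,p),proj(d,p,1))
print(arm.read_state()['joint_positions'].round(2))
E
```

```text
+x tip (array([ 0.45407075, -0.13434276,  0.109271  ]), [np.float64(0.7), np.float64(0.8)]) (array([ 0.45583443, -0.1369471 ,  0.10822295]), [np.float64(0.5), np.float64(2.5), np.float64(4.5)])
0.05 [ 0.4345914  -0.13256105  0.05      ] [ 0.43450972 -0.13539214  0.05      ]
0.058 [ 0.42930199 -0.12417369  0.058     ] [ 0.43126412 -0.14638166  0.058     ]
[449.97296572 234.80626388] [313.53961342 334.27920935] [387.77423695  63.75664767]
[445.09005153 238.2916064 ] [310.88452016 329.50309441] [402.6482507   65.77839695]
[454.78724208 231.3699139 ] [316.28394471 339.21585012] [372.67830969  61.90375977]
[ 0.31  0.4  -0.06  1.69  0.02  1.05  1.89]
```

The pin is at about (0.431,-0.135,0.058) and the handle tips at z≈0.108, which agrees with the description. The clip's closing axis is 4.3° off world x. I turn the tool by -1.57 and hover above the clip.

```bash
python3 -m crank '[[[-10,3,10],[0,0,-0.18],100],[[-25,9,10],[0,0,-0.36],100],[[-45,16,10],[0,0,-0.54],100],[[-65,23,10],[0,0,-0.72],100],[[-90,31,10],[0,0,-0.90],100],[[-115,40,10],[0,0,-1.08],100],[[-135,47,10],[0,0,-1.26],100],[[-148,51,10],[0,0,-1.44],100]]' 
python3 -m crank '[[[0,0,0],[0,0,-0.128],100],[[0,0,0],[0,0,-0.128],100],[[0,0,0],[0,0,-0.128],100],[[0,0,0],[0,0,-0.128],100]]'
python3 -c "
from h import *
grab('wrist','w4')"
```

```text
t: 10.25
ee_pos: [0.4263, -0.1342, 0.2243]
tcp_rot: [-0.001, 0.634, 0.773, -0.001]
contact_force: [-0.4, -0.3, -0.1]
width: 0.0914
grip_force: 0.0
t: 10.75
ee_pos: [0.4282, -0.1348, 0.2254]
tcp_rot: [-0.0, 0.68, 0.734, -0.0]
contact_force: [-0.0, -0.5, -0.2]
width: 0.0917
grip_force: 0.0
```

View pics/w4.png

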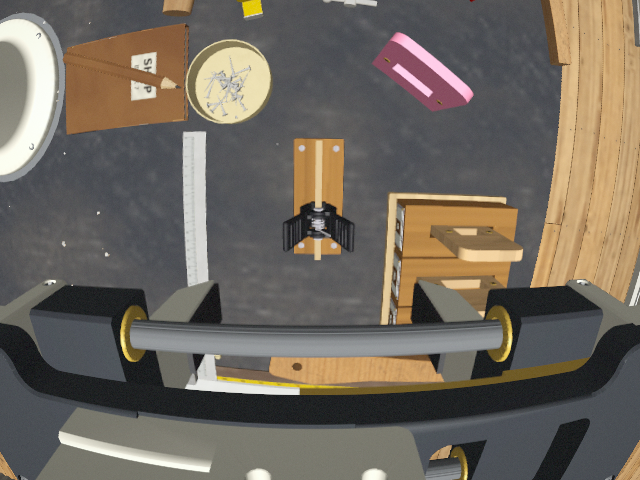

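The wrist view shows the clip at (319,228), with handle ends at about (285,235) and (354,235), symmetric between the fingers. I do a quick refinement.

```bash
python3 - <<'E'
from h import *
d=load('w4');f=d['frame'].astype(int);m=(f.max(2)<62).astype(np.uint8);m[:195]=0;m[262:]=0;m[:,:275]=0;m[:,362:]=0
n,l,st,c=cv2.connectedComponentsWithStats(m);k=max(range(1,n),key=lambda i:st[i,4]);print(st[k])
M=l==k
ys,xs=np.where(M);a,b=xs.min(),xs.max()+1
ya,yb=ys[xs<a+4],ys[xs>b-5];print(a,ya.min(),ya.max(),b,yb.min(),yb.max())
A=plane(d,a,ya.mean(),.106,1);B=plane(d,b,yb.mean(),.106,1);print(A,B,np.linalg.norm(A-B),(A+B)/2,np.arctan2((B-A)[1],(B-A)[0]))
p=[plane(d,318.5,142,.036,1),plane(d,318,258,.036,1)];print(p)
print(arm.read_state()['ee_pos'])
E
```

```text
[283 202  36  49 765]
283 221 250 319 212 235
[ 0.40330543 -0.13603688  0.106     ] [ 0.43036926 -0.12462329  0.106     ] 0.029372113833525077 [ 0.41683734 -0.13033009  0.106     ] 0.39909639058552665
[array([ 0.42572473, -0.06403479,  0.036     ]), array([ 0.4339266 , -0.17621916,  0.036     ])]
[ 0.42829866 -0.13484121  0.22546849]
```

```bash
python3 -m crank '[[[3,-1,-50],[0,0,0],100],[[3,-1,-100],[0,0,0],100],[[3,-1,-135],[0,0,0],100],[[3,-1,-150],[0,0,0],100],[[3,-1,-150],[0,0,0],100],[[3,-1,-150],[0,0,0],50],[[3,-1,-150],[0,0,0],0],[[3,-1,-150],[0,0,0],0]]' 30
python3 -m crank '[[[0,0,0],[0,0,0],0],[[0,0,0],[0,0,0],0],[[0,0,0],[0,0,0],0],[[0,0,0],[0,0,0],0]]'
```

```text
t: 11.8
ee_pos: [0.4321, -0.1359, 0.0767]
tcp_rot: [0.001, 0.68, 0.733, 0.001]
contact_force: [0.5, -0.4, 0.2]
width: 0.0663
grip_force: 0.0
t: 12.3
ee_pos: [0.4307, -0.1367, 0.0779]
tcp_rot: [-0.0, 0.68, 0.733, -0.001]
contact_force: [-11.5, -0.8, 29.9]
width: 0.0295
grip_force: 30.7
```

It's squeezed to about 30 mm, with the jaws pressing on the rail base, so I lift gently.

```bash
python3 -m crank '[[[0,0,3],[0,0,0],0],[[0,0,6],[0,0,0],0],[[0,0,8],[0,0,0],0],[[0,0,8],[0,0,0],0],[[0,0,8],[0,0,0],0]]'
```

```text
t: 12.92
ee_pos: [0.4312, -0.1357, 0.0835]
tcp_rot: [-0.0, 0.68, 0.733, -0.0]
contact_force: [-0.6, -0.0, -1.8]
width: 0.0253
grip_force: 30.0
```

At the stop (25 mm) and free. I lift, then turn back while moving over the filed template.

```bash
python3 -m crank '[[[0,0,30],[0,0,0],0],[[0,0,80],[0,0,0],0],[[0,0,130],[0,0,0],0],[[0,0,160],[0,0,0.1],0],[[0,0,160],[0,0,0.28],0],[[10,-4,160],[0,0,0.46],0],[[30,-10,160],[0,0,0.64],0],[[50,-18,160],[0,0,0.82],0]]' 
python3 -m crank '[[[25,-8,0],[0,0,0.18],0],[[50,-17,0],[0,0,0.36],0],[[75,-26,0],[0,0,0.54],0],[[90,-31,0],[0,0,0.72],0],[[95,-33,0],[0,0,0.75],0],[[95,-33,0],[0,0,0.75],0],[[95,-33,0],[0,0,0.75],0]]'
python3 - <<'E'
from h import *
for n in('scene','side','wrist'):grab(n,n+'5')
s,w=load('scene5'),load('side5')
P=[.575,-.185,.15];p=proj(s,P);q=proj(w,P)
def c(im,p):
    x,y=int(p[0])-67,int(p[1])-50; return x,y,cv2.resize(im[max(y,0):y+100,x:x+133],(400,300),interpolation=cv2.INTER_CUBIC)
a=c(s['frame'][:,:,::-1],p);b=c(w['frame'][:,:,::-1],q);print(a[:2],b[:2])
wr=cv2.resize(load('wrist5')['frame'][140:360,160:480,::-1],(436,300))
cv2.imwrite('pics/c5.png',np.vstack([np.hstack([a[2],b[2]]),np.hstack([wr,np.zeros((300,364,3),np.uint8)])]))
E
```

```text
t: 13.92
ee_pos: [0.4817, -0.1537, 0.2435]
tcp_rot: [-0.0, 0.329, 0.945, 0.0]
contact_force: [-0.3, 0.1, -0.9]
width: 0.025
grip_force: 30.0
t: 14.8
ee_pos: [0.5756, -0.1866, 0.2436]
tcp_rot: [-0.0, -0.036, 0.999, 0.0]
contact_force: [0.7, -0.1, -1.5]
width: 0.0255
grip_force: 30.0
(340, 93) (354, 225)
```

View pics/c5.png

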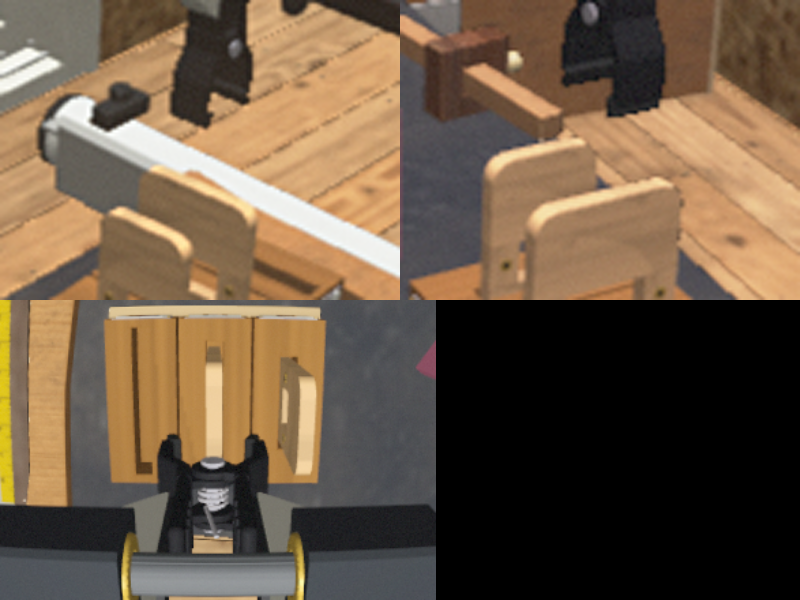

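The clip hangs open above the board. The wrist view shows the jaws at composite x=170 and 257, with the board centred at 213, so it is symmetric. I work out the tip height and lateral centring.

```bash
python3 - <<'E'
from h import *
s,w,d=load('scene5'),load('side5'),load('wrist5')
def yp(dd,u,v,off):
    a=.073;n=np.array([-np.sin(a),np.cos(a),0]);c=np.array([.5756,-.1866,0]);o,r=ray(dd,u,v);return (o+r*((c+n*off-o)@n)/(r@n)).round(4)
S=lambda x,y:(x/3.008+340,y/3+93);W=lambda x,y:((x-400)/3.008+354,y/3+225)
print('+y jaw bottom L,R',yp(s,*S(172,118),.018),yp(s,*S(210,125),.018))
print('-y jaw bottom L,R',yp(w,*W(608,113),-.018),yp(w,*W(660,108),-.018))
print('pin side/scene',yp(w,*W(590,14),0),yp(s,*S(236,48),0))
f=.7339
for z in(.175,):
  print('jaws',[plane(d,160+x*f,140+140*.7333,z,1).round(4) for x in(161,184,242,268)])
print('board',[plane(d,160+x*f,140+v*.7333,.127,1).round(4) for x,v in((206,80),(222,80),(205,140),(223,140))])
E
```

```text
+y jaw bottom L,R [ 0.5861 -0.1678  0.175 ] [ 0.5602 -0.1697  0.1803]
-y jaw bottom L,R [ 0.5632 -0.2056  0.1814] [ 0.5902 -0.2036  0.1782]
pin side/scene [ 0.562  -0.1876  0.221 ] [ 0.5611 -0.1877  0.2207]
jaws [array([ 0.569 , -0.2119,  0.175 ]), array([ 0.5682, -0.2011,  0.175 ]), array([ 0.5662, -0.1741,  0.175 ]), array([ 0.5653, -0.1619,  0.175 ])]
board [array([ 0.5471, -0.1929,  0.127 ]), array([ 0.5464, -0.1841,  0.127 ]), array([ 0.5813, -0.1911,  0.127 ]), array([ 0.5805, -0.1809,  0.127 ])]
```

The tips are at z≈0.178 and the jaw midline is within 1 mm of the board's midline. I descend 65 mm, leaving the tips about 14 mm below the edge.

```bash
python3 -m crank '[[[0,0,-20],[0,0,0],0],[[0,0,-40],[0,0,0],0],[[0,0,-50],[0,0,0],0],[[0,0,-58],[0,0,0],0],[[0,0,-65],[0,0,0],0],[[0,0,-65],[0,0,0],0],[[0,0,-65],[0,0,0],0],[[0,0,-65],[0,0,0],0]]'
python3 - <<'E'
from h import *
s,w,d=[grab(n,n+'6') for n in('scene','side','wrist')]
f=d['frame'].astype(int);v=242
print([tuple(f[v,x]) for x in range(270,366,3)])
# board top line at z=.127 and black jaw inner edges along rows
for v in(225,232,240,246):
    blk=f[v].max(1)<60; wood=(f[v,:,0]>190)&(f[v,:,2]>110)
    print(v,np.where(blk[270:370])[0]+270,np.where(wood[300:340])[0]+300)
E
```

```text
t: 15.95
ee_pos: [0.5767, -0.1869, 0.1792]
tcp_rot: [0.0, -0.037, 0.999, -0.0]
contact_force: [0.2, -0.3, -0.9]
width: 0.0256
grip_force: 30.0
[(np.int64(181), np.int64(133), np.int64(71)), (np.int64(180), np.int64(130), np.int64(67)), (np.int64(176), np.int64(129), np.int64(69)), (np.int64(122), np.int64(88), np.int64(51)), (np.int64(52), np.int64(42), np.int64(30)), (np.int64(38), np.int64(35), np.int64(36)), (np.int64(49), np.int64(50), np.int64(50)), (np.int64(51), np.int64(51), np.int64(48)), (np.int64(181), np.int64(133), np.int64(71)), (np.int64(182), np.int64(133), np.int64(75)), (np.int64(182), np.int64(133), np.int64(72)), (np.int64(181), np.int64(134), np.int64(74)), (np.int64(182), np.int64(133), np.int64(75)), (np.int64(183), np.int64(136), np.int64(75)), (np.int64(235), np.int64(204), np.int64(157)), (np.int64(234), np.int64(203), np.int64(154)), (np.int64(234), np.int64(203), np.int64(154)), (np.int64(235), np.int64(204), np.int64(155)), (np.int64(235), np.int64(204), np.int64(153)), (np.int64(172), np.int64(124), np.int64(66)), (np.int64(175), np.int64(129), np.int64(
[... 261 characters left out ...]
p.int64(23)), (np.int64(58), np.int64(43), np.int64(27)), (np.int64(176), np.int64(129), np.int64(67)), (np.int64(188), np.int64(138), np.int64(73)), (np.int64(188), np.int64(136), np.int64(75)), (np.int64(183), np.int64(134), np.int64(71))]
225 [] [310 311 312 313 314 315 316 317 318 319 320 321 322 323 324 325]
232 [] [310 311 312 313 314 315 316 317 318 319 320 321 322 323 324 325]
240 [283 284 285 286 287 288 289 342 343 344 345 346 347 348 349] [311 312 313 314 315 316 317 318 319 320 321 322 323 324 325]
246 [278 279 280 281 282 283 284 285 286 287 288 289 290 291 340 341 342 343
 344 345 346 347 348 349 350 351 352 353] [310 311 312 313 314 315 316 317 318 319 320 321 322 323 324 325]
```

Both jaws straddle the board with about 16 px (over 8 mm) clear on each side, there is no contact force, and the grip is 30 N. I let it settle a moment and hand in.

```bash
python3 -m crank '[[[0,0,0],[0,0,0],0],[[0,0,0],[0,0,0],0],[[0,0,0],[0,0,0],0],[[0,0,0],[0,0,0],0]]' && python3 -c "
from bench import arm
print(arm.hand_in())"
```

```text
t: 16.6
ee_pos: [0.5764, -0.1868, 0.1787]
tcp_rot: [-0.0, -0.037, 0.999, -0.0]
contact_force: [0.4, -0.0, -1.1]
width: 0.0255
grip_force: 30.0
the job is handed in; nothing more can be done
None
```

The template is pushed fully home in its own slot, and the clip is held squeezed open astride the middle of its top edge, its jaws by my measurements clear of both faces; I handed the job in at 16.6 s and got no verdict back.

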